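# Put three sediment-core tubes away by length in the core tray

## Task

Put the three sediment-core tubes away in the wooden core tray, each in the groove whose spacer block leaves room for just its length: lay it in the open front of the groove and slide it under the keeper bar until it rests against the block, its near end flush with the tray's front edge. Leave the vial and the petri dish that stand among them where they are.

Things in the scene. Friction and masses are not known exactly. Their poses are not given: they have to be found in the camera images.
- tube_short: The short sediment-core tube, 90 mm long over all: clear plastic tube 28 mm in diameter full of layered brown soil, with a square white cap (32 x 32 mm, 13 mm long) on each end, so that it lies flat and does not roll. About 83 g. Origin at its middle, on its axis (16 mm above what it lies on); its x axis runs along the tube; both ends are alike.
- tube_medium: The medium sediment-core tube, 120 mm long over all: clear plastic tube 28 mm in diameter full of layered brown soil, with a square white cap (32 x 32 mm, 13 mm long) on each end, so that it lies flat and does not roll. About 104 g. Origin at its middle, on its axis (16 mm above what it lies on); its x axis runs along the tube; both ends are alike.
- tube_long: The long sediment-core tube, 150 mm long over all: clear plastic tube 28 mm in diameter full of layered brown soil, with a square white cap (32 x 32 mm, 13 mm long) on each end, so that it lies flat and does not roll. About 125 g. Origin at its middle, on its axis (16 mm above what it lies on); its x axis runs along the tube; both ends are alike.
- core_tray: Fixed wooden core tray, 170 mm (its x) by 178 mm (its y). Origin: centre of its underside; +x points from the open front edge (x = -85 mm) to the 38 mm high end board (inner face x = +77 mm). Three straight grooves along x at y = -60, 0, +60 mm, each 36.5 mm wide, floor 6 mm above the underside; the wood between them rises 6 mm above the groove floor, with rounded front ends.
- core_tray_bar (a point): Middle of the underside of the flat aluminium keeper bar that crosses all three grooves, on a post at each side of the tray; axes as the tray's. The bar is 24 mm wide (along the grooves), 6 mm thick; its underside is 37 mm above the groove floors. It spans 62 to 86 mm behind the tray's front edge; the grooves are open above in front of it and behind it.
- block_short_face (a point): Middle of the front face of the grey spacer block (72 mm long, 34 mm wide, 30 mm high) fixed at the far end of the groove that takes the short tube; 16 mm above the groove floor, on the groove's centre line; axes as the tray's. From this face to the tray's front edge is 90 mm. Which groove has which block varies.
- block_medium_face (a point): Middle of the front face of the grey spacer block (42 mm long, 34 mm wide, 30 mm high) fixed at the far end of the groove that takes the medium tube; 16 mm above the groove floor, on the groove's centre line; axes as the tray's. From this face to the tray's front edge is 120 mm. Which groove has which block varies.
- block_long_face (a point): Middle of the front face of the grey spacer block (12 mm long, 34 mm wide, 30 mm high) fixed at the far end of the groove that takes the long tube; 16 mm above the groove floor, on the groove's centre line; axes as the tray's. From this face to the tray's front edge is 150 mm. Which groove has which block varies.
- vial_c: Glass sample vial with a red screw cap, standing loose on the counter, 29 mm in diameter, 72 mm high; origin at the centre of its underside. To be left alone.
- petri_a: Loose clear petri dish with small fragments, 66 mm in diameter, 13 mm high; origin at the centre of its underside. To be left alone.
Things that resemble listed ones, but are neither listed nor needed, are in the scene too. Leave any yellow look-alike of the tube_short alone.

How it is judged:
By the outcome, as a careful person would: the job done as asked, in the order asked, and still so for the second after the job is handed in, with the robot touching nothing.
It also fails if it takes over 72 s, if anything falls off the work surface, if the arm or the gripper's body presses on something with over 40 N, if the wrist force passes 120 N, or if a joint passes its speed limit or range.

## Robot

A 7-joint arm with a two-finger parallel gripper is mounted at the origin on a cart in front of the work surface, level with it; the furniture and walls round the work are solid. World frame = base frame: x ahead of the robot, y to its left, z up, the work surface at z = 0. Lengths are in m, angles in rad, forces in N, time in s.
With the tool pointing down it reaches from about 0.4 to 0.875 m from the base axis. Payload 19.3 kg.
Tool frame: the origin (TCP) lies at the very end of the fingers, on their centre line; the grasp point (between the pads) lies 19 mm behind it; z points along the fingers, y is the line along which they close (so a half turn about z gives the same grasp; the last joint's range is limited). The gripper opens to 85 mm and grips with 20 to 120 N. Pads are 22 mm wide; open, the fingers measure 114 mm over their backs; the gripper's body (76 mm by 85 mm) begins 54 mm behind the grasp point. The pads swing forward as they close: fully open they stand 13 mm farther back than shut.
Start: joints at [-0.07, 0.521, -0.036, 1.599, 0.021, 1.021, -0.113], TCP at [0.625, -0, 0.231] pointing down, gripper open.
Joint ranges: [-2.91, 2.91], [-0.3, 2.13], [-1.5, 1.42], [0.17, 2.43], [-1.26, 4.41], [0.16, 1.93], [-2.52, 2.52]. Speed limits (rad/s): [1.89, 1.89, 2.39, 2.39, 3.01, 3.01, 3.01].

## Interface

Orientations are given as [roll, pitch, yaw] about the fixed x, y, z axes, in that order (R = Rz(yaw) Ry(pitch) Rx(roll)).
In Python, from workcell import bot gives the robot as it stands.
- The arm moves only by the tool servo_tool, never from a script. Its argument "plan" is a list of rows, each a list of 7 numbers: the finger opening in cm, from 0 to 8.54, then the shift along the tool's x, y, z in cm, then the turn, a rotation vector about the tool's x, y, z in degrees. In form: [[fingers, x, y, z, wx, wy, wz], ...]. A call has 1 to 10 rows; each row is the pose to reach, as a shift and turn from the pose commanded when the call began, along the tool's axes at that moment; what a row does not reach only later rows make up. A row lasts 1/10 s, in which the tool goes at most 50 mm and 8.59 degrees, less where a joint would pass 70% of its speed; a pose out of reach is approached as far as the arm can. A call with a gripper value outside its range is refused whole. The fingers move at their own pace and stop on an object; "force" is the grip in N (left out, the last holds). Time passes only in rows, so rows that repeat a pose let the fingers close. It gives the time, the measured TCP pose, the force, the opening and the grip force at its end, in the units of the state.
- bot.observe(): the state, without advancing time (a new reading comes with each control period).
- bot.grab_frame(name): name is "scene" or "side" or "wrist"; returns a dict with "frame" (384x512x3 uint8, blue, green, red), "mtx" (3x3 intrinsics, pixels), "R" (3x3) and "t" (3): a world point X has camera coordinates R X + t; the wrist camera has in their place "T_tool_cam" (4x4, takes a point from camera to tool coordinates, whose origin is the TCP and whose axes are the flange's). Camera axes: x right, y down, z forward; pixel columns grow to the right and rows downward; lengths in m; the calibration is good to about 2 mm. A picture is of the moment at which its call begins: read the wrist's pose just before it. There is no depth.
- bot.job_done(): hands the job in; it is judged then, once.
The state is a dict: "clock": time; "qpos": joint angles; "qd": joint speeds; "joint_efforts": joint torques, N m; "position": TCP position; "tool_rot": TCP orientation; "force": force on the tool from outside, world axes, zero at the start; "moment": the same for the moment, N m; "grip_width": finger opening in m; "finger_force": force on a finger pad.
Only numpy, scipy, OpenCV 4.12 (cv2) and the standard library are available. Lean on these libraries where they do the work, as an engineer would, in place of code of your own. Each camera call takes 0.05 s, during which the arm holds its last target. There are 200 camera calls.

## Working session

There is one attempt and no reset: what is moved stays moved. The work goes in short steps, Python scripts to look and compute and a tool call to move; the robot and the scene stay as the last step left them, time stands still between calls to the robot, and variables do not carry over. Pictures are saved under pics/ and viewed, at most 10 in all, crops included, and the job is handed in when it is done.

Besides the shell and the picture viewer there is one more tool, called after "Emit:" as name([rows], argument=value, ...), one row to a line, values as JSON. servo_tool: Moves the arm, as the interface text tells. Its arguments: {"type":"object","properties":{"plan":{"type":"array","items":{"type":"array","items":{"type":"number"}}},"force":{"type":"number"}},"required":["plan"]}

```bash
mkdir -p pics; python3 - <<'E'
from workcell import bot
import cv2,numpy as np,pickle
s=bot.observe();print(s['position'],s['tool_rot'],s['clock'])
d={}
for n in('scene','side'):
    f=bot.grab_frame(n);d[n]=f
    print(n,f['mtx'],f['R'],f['t'])
pickle.dump(d,open('f0.pkl','wb'))
for n in d: cv2.imwrite(f'pics/{n}0.png',cv2.resize(d[n]['frame'],(800,600),interpolation=cv2.INTER_CUBIC))
E
```

```text
[ 6.24639534e-01 -8.74667860e-06  2.30726459e-01] [-3.14042738e+00  5.64839638e-05  1.57080201e+00] 0.0
scene [[407.71441038   0.         258.51923158]
 [  0.         407.71441038 191.77273696]
 [  0.           0.           1.        ]] [[ 0.47686387 -0.87892909  0.00919294]
 [-0.53216273 -0.29701787 -0.7928324 ]
 [ 0.69957392  0.37318099 -0.6093704 ]] [-0.47406746  0.26423653  0.83981713]
side [[412.44796397   0.         260.393366  ]
 [  0.         412.44796397 197.60634862]
 [  0.           0.           1.        ]] [[-0.49705688 -0.86768411  0.00766442]
 [-0.42044966  0.23311108 -0.87685877]
 [ 0.75904976 -0.43907119 -0.48068695]] [0.09300408 0.3551945  0.75121513]
```

View pics/scene0.png

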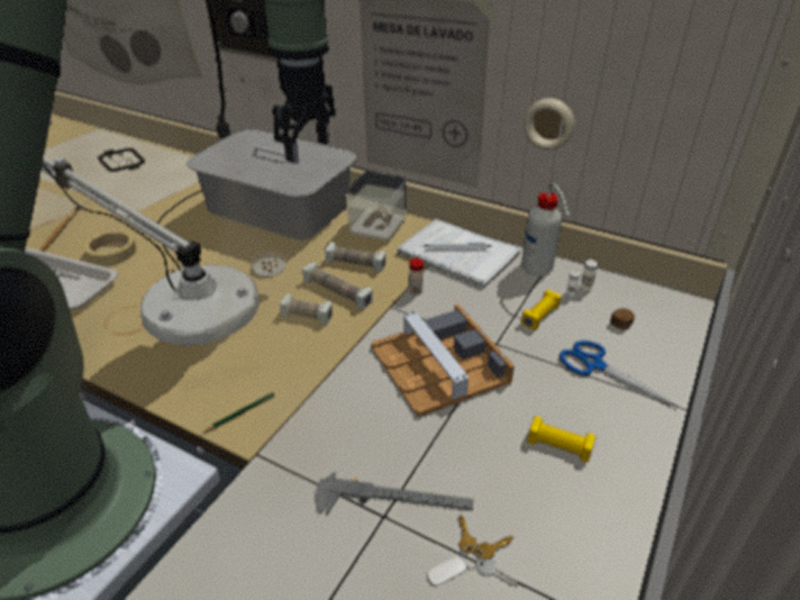

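View pics/side0.png

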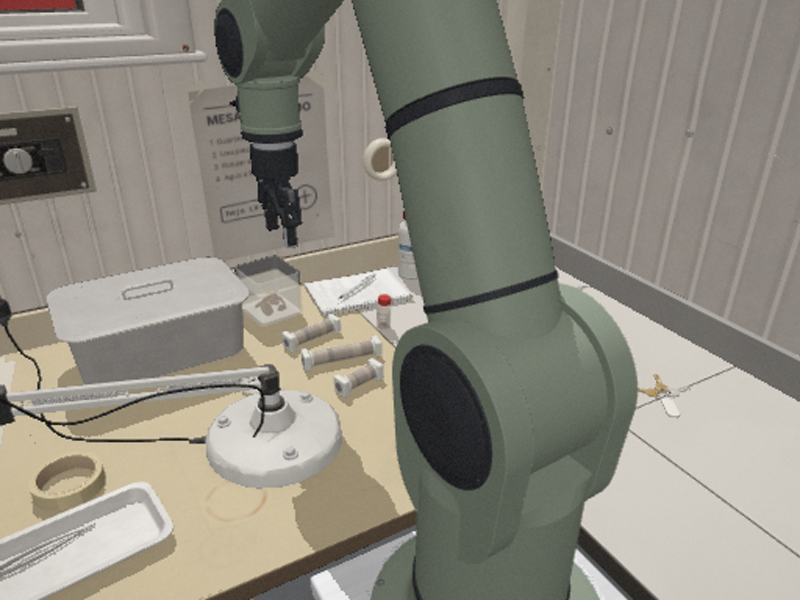

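The scene picture shows three white-capped tubes: near (305,308), middle (338,285) and far (355,257). The petri dish is at (268,267), the vial at (415,275) and the tray at (443,360). Yellow look-alikes are at (562,440) and (543,310), to be left alone. I'll check the tubes and tray in one close crop.

```bash
python3 - <<'E'
import cv2,pickle,numpy as np
f=pickle.load(open('f0.pkl','rb'))['scene']['frame']
# crop x 150..350, y 140..275, scale 4
c=cv2.resize(f[140:280,160:350],None,fx=4.2,fy=4.2,interpolation=cv2.INTER_LANCZOS4)
print(c.shape);cv2.imwrite('pics/crop1.png',c)
E
```

```text
(588, 798, 3)
```

View pics/crop1.png

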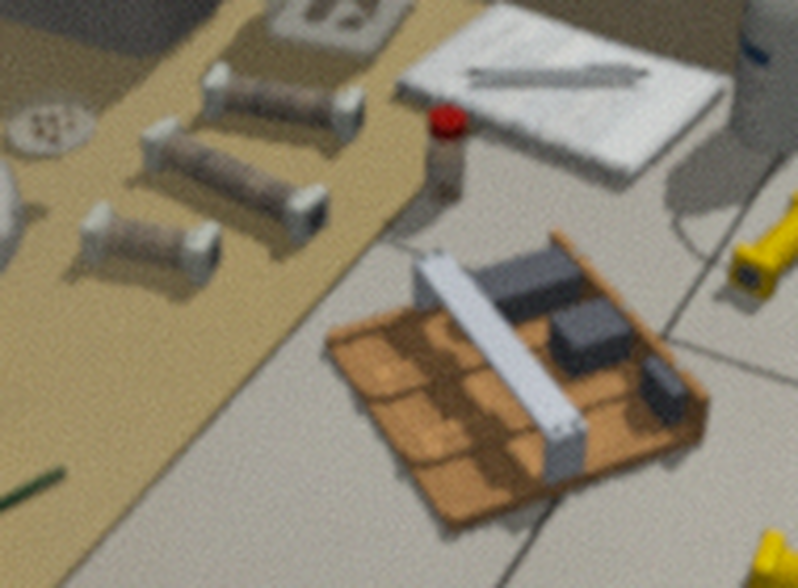

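```bash
cat >h.py <<'E'
import numpy as np,cv2,pickle
def ray(f,uv,z):
    K=f['mtx'];R=f['R'];t=f['t'];d=R.T@np.linalg.solve(K,[uv[0],uv[1],1.]);c=-R.T@t
    return c+d*(z-c[2])/d[2]
def proj(f,X):
    p=(f['R']@np.asarray(X).T).T+f['t'];p=p@np.asarray(f['mtx']).T;return p[:,:2]/p[:,2:]
E
python3 - <<'E'
from h import *
from scipy.optimize import least_squares
f=pickle.load(open('f0.pkl','rb'))['scene']
im=lambda u,v:((u+.5)/4.2-.5+160,(v+.5)/4.2-.5+140)
for n,a,b in(('short',(97,234),(201,250)),('long',(160,145),(306,214)),('med',(217,88),(348,112))):
    A=ray(f,im(*a),.016);B=ray(f,im(*b),.016);d=B-A
    print(n,((A+B)/2).round(4),'L',np.linalg.norm(d)+.013,'yaw',np.degrees(np.arctan2(d[1],d[0])))
print('vial',ray(f,im(443,195),0),'petri',ray(f,im(50,130),0))
P=np.array([[-85,89,6],[-85,-89,6],[85,-89,38],[85,89,38],[5,60,36],[77,78,36],[35,17,36],[35,-17,36],[65,-43,36],[65,-77,36]])/1e3
Q=[(328,345),(452,524),(708,402),(555,232),None,None,(553,317),(585,347),(643,360),(668,392)]
i=[k for k,q in enumerate(Q) if q];P=P[i];Q=np.array([im(*Q[k]) for k in i])
def W(p): c,s=np.cos(p[2]),np.sin(p[2]);return np.c_[P[:,0]*c-P[:,1]*s+p[0],P[:,0]*s+P[:,1]*c+p[1],P[:,2]]
r=least_squares(lambda p:(proj(f,W(p))-Q).ravel(),[.6,-.2,0],loss='soft_l1')
print('tray',r.x,np.degrees(r.x[2]));print(((proj(f,W(r.x))-Q)).round(1))
E
```

```text
short [ 0.4851 -0.0737  0.016 ] L 0.0861717967889671 yaw -74.45280416991093
long [ 0.5718 -0.0821  0.016 ] L 0.14843562367410962 yaw -97.93185220185615
med [ 0.6736 -0.0603  0.016 ] L 0.11738739145441965 yaw -78.76720596332437
vial [ 0.64630173 -0.21098115  0.        ] petri [0.57528301 0.08173586 0.        ]
tray [ 0.48658717 -0.34116319 -0.61863011] -35.444894182487474
[[-0.9 -1.7]
 [ 0.1  1.2]
 [ 1.4 -1.3]
 [ 1.4 -1.2]
 [-1.  -0.3]
 [-2.   0.5]
 [-0.2  0.2]
 [ 1.2  1. ]]
```

Crop: short tube with caps at (97,234)/(201,250), long at (160,145)/(306,214), medium at (217,88)/(348,112). The measured lengths of 86, 148 and 117 mm agree with the descriptions. On the tray, the left groove (+y) takes the short tube, the middle takes the medium and the right takes the long. Next is a wrist view.

```bash
cat >>h.py <<'E'
from scipy.spatial.transform import Rotation as Ro
def wristcam(bot):
    s=bot.observe();f=bot.grab_frame('wrist');T=np.eye(4);T[:3,:3]=Ro.from_euler('xyz',s['tool_rot']).as_matrix();T[:3,3]=s['position']
    C=T@f['T_tool_cam'];f['R']=C[:3,:3].T;f['t']=-f['R']@C[:3,3];return f
def shift(s,target,yaw_deg):
    "tool-frame shift (cm) and turn (deg) to TCP target, pointing down at yaw"
    R=Ro.from_euler('xyz',s['tool_rot']);G=Ro.from_euler('xyz',[np.pi,0,np.radians(yaw_deg)])
    return (R.inv().apply(np.array(target)-s['position'])*100).round(2),np.degrees((R.inv()*G).as_rotvec()).round(2)
E
python3 - <<'E'
from h import *;from workcell import bot
f=wristcam(bot);pickle.dump(f,open('w0.pkl','wb'));print(f['mtx'],f['T_tool_cam'])
cv2.imwrite('pics/w0.png',cv2.resize(f['frame'],(800,600),interpolation=cv2.INTER_CUBIC))
s=bot.observe();S=pickle.load(open('f0.pkl','rb'))['scene']
print('lamp',ray(S,(124,160),.08),ray(S,(165,192),.01), 'box',ray(S,(195,148),0))
print(shift(s,[.478,-.045,.15],105.5))
E
```

```text
[[267.09904035   0.         256.87039678]
 [  0.         267.09904035 190.73809336]
 [  0.           0.           1.        ]] [[-1.21382392e-03 -9.63672722e-01 -2.67083153e-01  6.84590143e-02]
 [ 9.99998852e-01 -9.27355844e-04 -1.19870907e-03 -6.61520631e-04]
 [ 9.07482113e-04 -2.67084301e-01  9.63672741e-01 -1.43345348e-01]
 [ 0.00000000e+00  0.00000000e+00  0.00000000e+00  1.00000000e+00]]
lamp [0.46358227 0.15312924 0.08      ] [0.46902532 0.02039792 0.01      ] box [0.72112263 0.09654397 0.        ]
(array([ -4.5 , -14.67,   8.1 ]), array([ -0.05,  -0.  , -15.5 ]))
```

View pics/w0.png

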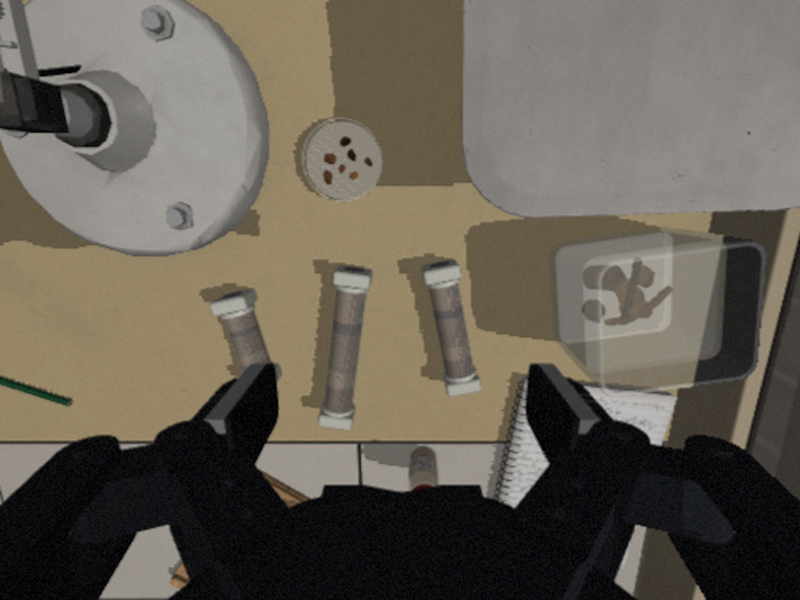

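```bash
python3 - <<'E'
from h import *
f=pickle.load(open('w0.pkl','rb'));im=lambda u,v:((u+.5)*.64-.5,(v+.5)*.64-.5)
for n,a,b in(('short',(234,303),None),('long',(352,278),(338,415)),('med',(441,273),(462,384))):
    A=ray(f,im(*a),.016);print(n,A.round(4))
    if b:
        B=ray(f,im(*b),.016);d=B-A
        print(((A+B)/2).round(4),'L',np.linalg.norm(d)+.013,'yaw',np.degrees(np.arctan2(d[1],d[0])))
E
```

```text
short [ 0.4735 -0.0351  0.016 ]
long [ 0.5798 -0.0123  0.016 ]
[ 0.5708 -0.08    0.016 ] L 0.14963654319815567 yaw -97.56811748469701
med [ 0.6579 -0.0079  0.016 ]
[ 0.6691 -0.0614  0.016 ] L 0.12227624301022222 yaw -78.18071256563354
```

```bash
python3 - <<'E'
from h import *;from workcell import bot
print(shift(bot.observe(),[.4798,-.0567,.07],105.5))
E
```

```text
(array([ -5.67, -14.48,  16.1 ]), array([ -0.05,  -0.  , -15.5 ]))
```

Emit:
servo_tool([
  [5.5, -1.4, -3.6, 3.0, 0, 0, -4],
  [5.5, -2.8, -7.2, 6.0, 0, 0, -8],
  [5.5, -4.2, -10.8, 9.0, 0, 0, -12],
  [5.5, -5.7, -14.5, 12.5, 0, 0, -15.5],
  [5.5, -5.7, -14.5, 15.0, 0, 0, -15.5],
  [5.5, -5.7, -14.5, 16.1, 0, 0, -15.5],
  [5.5, -5.7, -14.5, 16.1, 0, 0, -15.5],
  [5.5, -5.7, -14.5, 16.1, 0, 0, -15.5],
], force=60)

```text
clock: 0.95
position: [0.4811, -0.0566, 0.071]
tool_rot: [3.141, 0.0, 1.842]
force: [-0.3, 0.2, 0.9]
grip_width: 0.0549
finger_force: 0.0
```

```bash
python3 - <<'E'
from h import *;from workcell import bot
s=bot.observe();print(s['position'],s['tool_rot'],s['clock'],s['grip_width'])
f=wristcam(bot);pickle.dump(f,open('w1.pkl','wb'))
cv2.imwrite('pics/w1.png',cv2.resize(f['frame'],(800,600),interpolation=cv2.INTER_CUBIC))
print(proj(f,[[.4798,-.0567,.016]])/.64)
E
```

```text
[ 0.48107259 -0.05662384  0.07095027] [3.14069467e+00 1.69133509e-04 1.84163029e+00] 0.95 0.05491931637838799
[[400.11888742 323.8179285 ]]
```

View pics/w1.png

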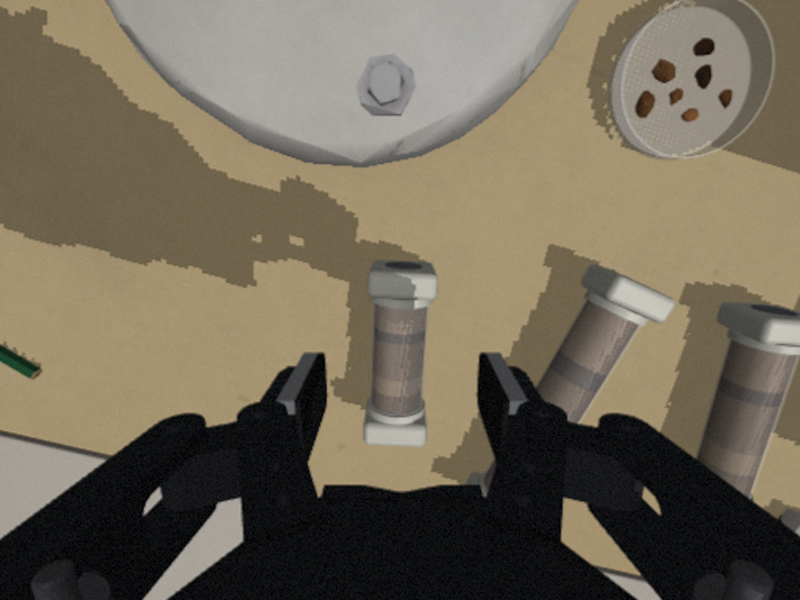

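Wrist view: the short tube lies between the fingers, caps at (402,282) and (395,425). The long tube is clear of the right finger.

```bash
cat >>h.py <<'E'
def tube(f,a,b,grip=.0215,z=.016):
    im=lambda u,v:((u+.5)*.64-.5,(v+.5)*.64-.5)
    A=ray(f,im(*a),z);B=ray(f,im(*b),z);d=B-A;L=np.linalg.norm(d)
    return A+d/L*grip,L+.013,np.degrees(np.arctan2(d[1],d[0]))+180
E
python3 - <<'E'
from h import *;from workcell import bot
p,L,y=tube(pickle.load(open('w1.pkl','rb')),(402,281),(395,426));print(p,L,y)
p[2]=.0095;print(shift(bot.observe(),p,y))
E
```

```text
[ 0.47941223 -0.05607879  0.016     ] 0.0932195332854314 102.76692601207887
(array([ 0.1 , -0.17,  6.17]), array([0.09, 0.02, 2.76]))
```

Emit:
servo_tool([
  [5.5, 0.1, -0.2, 2.0, 0, 0, 2.5],
  [5.5, 0.1, -0.2, 4.5, 0, 0, 2.5],
  [5.5, 0.1, -0.2, 6.15, 0, 0, 2.5],
  [5.5, 0.1, -0.2, 6.15, 0, 0, 2.5],
  [2, 0.1, -0.2, 6.15, 0, 0, 2.5],
  [2, 0.1, -0.2, 6.15, 0, 0, 2.5],
  [2, 0.1, -0.2, 6.15, 0, 0, 2.5],
  [2, 0.1, -0.2, 6.15, 0, 0, 2.5],
  [2, 0.1, -0.2, 6.15, 0, 0, 2.5],
], force=60)

```text
clock: 1.9
position: [0.4787, -0.0566, 0.0103]
tool_rot: [3.139, 0.001, 1.798]
force: [-1.0, 0.8, 11.5]
grip_width: 0.0263
finger_force: 58.3
```

```bash
python3 - <<'E'
from h import *;from workcell import bot
s=bot.observe();print(s['position'],s['tool_rot'],s['force'],s['grip_width'],s['finger_force'])
# tray viewing pose: gripper behind the front edge of the short groove
x,y,th=.4866,-.3412,-.6186;c,n=np.cos(th),np.sin(th)
p=lambda a,b,z:[x+a*c-b*n,y+a*n+b*c,z]
print(p(-.15,.06,.11));print(shift(s,p(-.15,.06,.11),144.55))
E
```

```text
[ 0.47867575 -0.0565832   0.01032197] [3.13949046e+00 5.41162496e-04 1.79759221e+00] [-1.04023793  0.77371753 11.53082453] 0.02628260553171434 58.33479881286621
[np.float64(0.3991900434962293), np.float64(-0.20533425927037785), 0.11]
(array([-12.71, -11.07,  -9.98]), array([  0.1 ,   0.07, -41.56]))
```

```bash
python3 - <<'E'
from h import *
f=pickle.load(open('w1.pkl','rb'));T=np.linalg.inv(f['T_tool_cam'])
g=dict(mtx=f['mtx'],R=T[:3,:3],t=T[:3,3])
for d in(0,.004,.008,.012,.016):
    print(d,(proj(g,[[.011,-.0275,-d],[-.011,-.0275,-d],[.011,.0275,-d]])/.64).round())
E
```

```text
0 [[328. 345.]
 [331. 399.]
 [478. 345.]]
0.004 [[326. 349.]
 [329. 404.]
 [480. 349.]]
0.008 [[324. 354.]
 [327. 410.]
 [482. 353.]]
0.012 [[322. 358.]
 [326. 416.]
 [484. 358.]]
0.016 [[320. 363.]
 [324. 422.]
 [486. 363.]]
```

Emit:
servo_tool([
  [2, 0, 0, -1.5, 0, 0, 0],
  [2, 0, 0, -4, 0, 0, 0],
  [2, -0.5, -0.5, -7, 0, 0, -2],
  [2, -2.5, -2.2, -9.5, 0, 0, -8],
  [2, -5, -4.4, -10, 0, 0, -16],
  [2, -7.5, -6.6, -10, 0, 0, -24],
  [2, -10, -8.8, -10, 0, 0, -32],
  [2, -12, -10.5, -10, 0, 0, -39],
  [2, -12.7, -11.1, -10, 0, 0, -41.6],
  [2, -12.7, -11.1, -10, 0, 0, -41.6],
])

```text
clock: 2.9
position: [0.3977, -0.2069, 0.1097]
tool_rot: [-3.141, 0.001, 2.521]
force: [0.9, 1.1, -0.3]
grip_width: 0.0257
finger_force: 59.7
```

```bash
python3 - <<'E'
from h import *;from workcell import bot
s=bot.observe();print(s['position'],s['tool_rot'],s['force'],s['grip_width'],s['finger_force'])
f=wristcam(bot);pickle.dump(f,open('w2.pkl','wb'))
cv2.imwrite('pics/w2.png',cv2.resize(f['frame'],(800,600),interpolation=cv2.INTER_CUBIC))
E
```

```text
[ 0.39770467 -0.20692128  0.10973623] [-3.14119099e+00  1.45710367e-03  2.52144578e+00] [ 0.9321085   1.07049483 -0.34420601] 0.025738998447552067 59.65690612792969
```

View pics/w2.png

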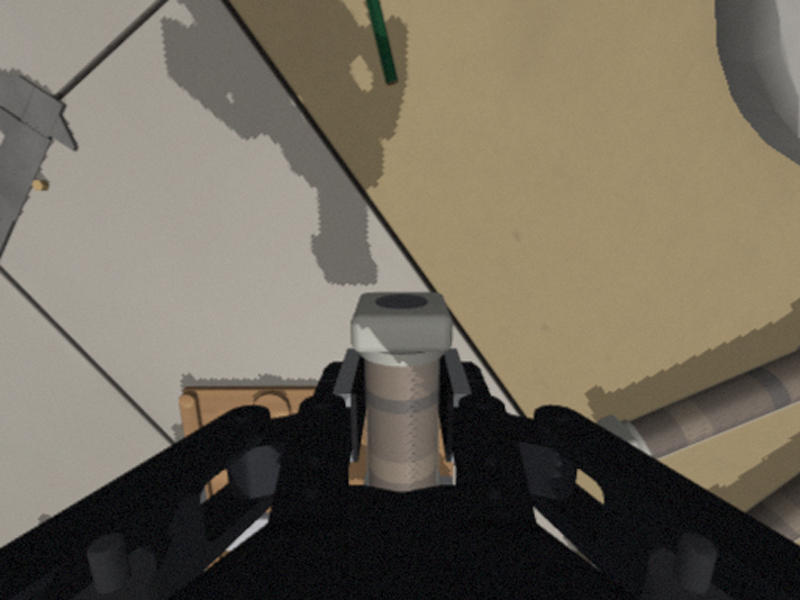

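Wrist view: the tube is held straight by its near end. The tray's front-right corner is at (181,393), the right rail spans (181–198), and the ridge's rounded front end is at (253–289,392). I'll compare these with the estimated tray pose.

```bash
python3 - <<'E'
from h import *
f=pickle.load(open('w2.pkl','rb'))
x,y,th=.4866,-.3412,-.6186;c,n=np.cos(th),np.sin(th)
p=lambda a,b,z:[x+a*c-b*n,y+a*n+b*c,z]
for P in([-.085,-.089,.006],[-.085,-.089,.012],[-.085,-.0783,.012],[-.085,-.0418,.012],[-.085,-.0183,.012],[-.05,.0418,.012],[-.05,.0783,.012]):
    print(P,(proj(f,[p(*P)])/.64).round(1))
F=f['frame'];c=cv2.resize(F[225:325,105:315],None,fx=3.8,fy=3.8,interpolation=cv2.INTER_CUBIC)
c=cv2.convertScaleAbs(c,alpha=1.6,beta=10);cv2.imwrite('pics/c2.png',c);print(c.shape)
E
```

```text
[-0.085, -0.089, 0.006] [[178.  394.7]]
[-0.085, -0.089, 0.012] [[173.1 399.3]]
[-0.085, -0.0783, 0.012] [[189.8 399.2]]
[-0.085, -0.0418, 0.012] [[246.5 399.1]]
[-0.085, -0.0183, 0.012] [[283.1 399. ]]
[-0.05, 0.0418, 0.012] [[377.6 446.1]]
[-0.05, 0.0783, 0.012] [[432.5 446. ]]
(380, 798, 3)
```

View pics/c2.png

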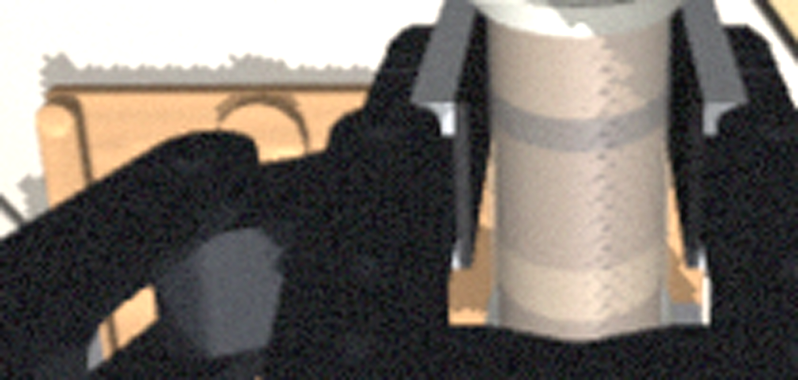

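```bash
cat >>h.py <<'E'
x,y,th=.4858,-.3354,-.6186;c_,n_=np.cos(th),np.sin(th)
tp=lambda a,b,z:[x+a*c_-b*n_,y+a*n_+b*c_,z]
E
python3 - <<'E'
from h import *;from workcell import bot
s=bot.observe();print(shift(s,tp(-.105,.06,.034),144.55))
E
```

```text
(array([-4.13,  0.53,  7.57]), array([ 0.  ,  0.07, -0.12]))
```

Emit:
servo_tool([
  [2, -2, 0.3, 1, 0, 0, 0],
  [2, -4.1, 0.5, 3, 0, 0, 0],
  [2, -4.1, 0.5, 5.5, 0, 0, 0],
  [2, -4.1, 0.5, 7.5, 0, 0, 0],
  [2, -4.1, 0.5, 7.5, 0, 0, 0],
  [2, -4.1, 0.5, 7.5, 0, 0, 0],
])

```text
clock: 3.55
position: [0.435, -0.2242, 0.0344]
tool_rot: [-3.142, -0.0, 2.524]
force: [0.7, -0.8, 0.2]
grip_width: 0.0257
finger_force: 59.7
```

```bash
python3 - <<'E'
from h import *;from workcell import bot
s=bot.observe();print(s['force'],s['grip_width'],shift(s,tp(-.105,.06,.034),144.55))
f=wristcam(bot);pickle.dump(f,open('w3.pkl','wb'))
for P in([-.085,-.089,.006],[-.085,-.089,.012],[-.085,-.0783,.012],[-.085,-.0418,.012],[-.085,-.0183,.012],[-.085,.0183,.012],[-.085,.0418,.012],[-.085,.0783,.012],[-.085,.089,.012]):
    print(P,(proj(f,[tp(*P)])/.64).round(1))
cv2.imwrite('pics/w3.png',cv2.convertScaleAbs(cv2.resize(f['frame'],(800,600),interpolation=cv2.INTER_CUBIC),alpha=1.5))
E
```

```text
[ 0.73316942 -0.81712958  0.17828971] 0.025673252085957693 (array([-0.08, -0.12,  0.04]), array([-0.  , -0.  ,  0.07]))
[-0.085, -0.089, 0.006] [[ 70.2 387.4]]
[-0.085, -0.089, 0.012] [[ 59.8 393.8]]
[-0.085, -0.0783, 0.012] [[ 84.1 393.8]]
[-0.085, -0.0418, 0.012] [[167.1 393.8]]
[-0.085, -0.0183, 0.012] [[220.5 393.8]]
[-0.085, 0.0183, 0.012] [[303.7 393.8]]
[-0.085, 0.0418, 0.012] [[357.1 393.8]]
[-0.085, 0.0783, 0.012] [[440.1 393.8]]
[-0.085, 0.089, 0.012] [[464.4 393.8]]
```

View pics/w3.png

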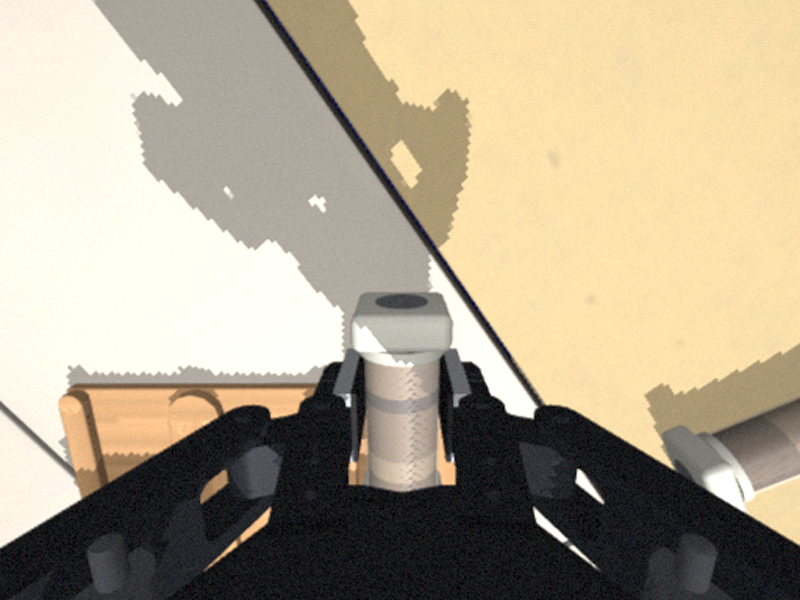

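Wrist view: ridge end at (168–223,393) and corner at (66,388), within about 1 mm of the updated tray pose. Lowering into the groove.

Emit:
servo_tool([
  [2, 0, -0.08, 0.5, 0, 0, 0],
  [2, 0, -0.08, 1.0, 0, 0, 0],
  [2, 0, -0.08, 1.4, 0, 0, 0],
  [2, 0, -0.08, 1.65, 0, 0, 0],
  [2, 0, -0.08, 1.65, 0, 0, 0],
])

```text
clock: 4.1
position: [0.4339, -0.2256, 0.017]
tool_rot: [-3.141, -0.0, 2.524]
force: [-0.2, -0.1, -1.2]
grip_width: 0.0258
finger_force: 59.7
```

Emit:
servo_tool([
  [2, -1, 0, 0, 0, 0, 0],
  [2, -2, 0, 0, 0, 0, 0],
  [2, -3, 0, 0, 0, 0, 0],
  [2, -3.8, 0, 0, 0, 0, 0],
  [2, -4.2, 0, 0, 0, 0, 0],
  [2, -4.2, 0, 0, 0, 0, 0],
])

```text
clock: 4.7
position: [0.4686, -0.2502, 0.0172]
tool_rot: [3.141, 0.0, 2.523]
force: [-0.2, 0.7, -1.5]
grip_width: 0.0255
finger_force: 59.7
```

```bash
python3 - <<'E'
from h import *;from workcell import bot
s=bot.observe();print(s['force'],shift(s,tp(-.057,.06,.017),144.55))
f=wristcam(bot);pickle.dump(f,open('w4.pkl','wb'))
print((proj(f,[tp(-.085,.06,.038),tp(-.085,.06,.006)])/.64).round(1))
cv2.imwrite('pics/w4.png',cv2.convertScaleAbs(cv2.resize(f['frame'],(800,600),interpolation=cv2.INTER_CUBIC),alpha=1.5))
E
```

```text
[-0.19902079  0.68327976 -1.45270751] (array([-0.64,  0.06,  0.02]), array([0.01, 0.01, 0.03]))
[[402.9 338.6]
 [402.6 308.8]]
```

Emit:
servo_tool([
  [2, -0.2, 0, 0, 0, 0, 0],
  [2, -0.4, 0, 0, 0, 0, 0],
  [2, -0.5, 0, 0, 0, 0, 0],
  [2, -0.6, 0, 0, 0, 0, 0],
  [2, -0.6, 0, 0, 0, 0, 0],
])

```text
clock: 5.25
position: [0.4732, -0.2535, 0.0173]
tool_rot: [-3.142, 0.0, 2.524]
force: [-0.8, 0.1, -1.5]
grip_width: 0.0261
finger_force: 59.7
```

Emit:
servo_tool([
  [2, -0.1, 0, 0, 0, 0, 0],
  [2, -0.2, 0, 0, 0, 0, 0],
  [2, -0.3, 0, 0, 0, 0, 0],
  [2, -0.3, 0, 0, 0, 0, 0],
])

```text
clock: 5.65
position: [0.4748, -0.2546, 0.017]
tool_rot: [-3.141, -0.002, 2.524]
force: [-3.7, 3.8, 1.9]
grip_width: 0.0258
finger_force: 59.8
```

Emit:
servo_tool([
  [2, -0.1, 0, 0, 0, 0, 0],
  [2, -0.1, 0, 0, 0, 0, 0],
])

```text
clock: 5.85
position: [0.4748, -0.2546, 0.017]
tool_rot: [-3.141, -0.004, 2.524]
force: [-9.4, 8.1, 8.0]
grip_width: 0.0256
finger_force: 60.7
```

```bash
python3 - <<'E'
from h import *;from workcell import bot
s=bot.observe();print(s['force'],shift(s,tp(-.057,.06,.017),144.55))
f=wristcam(bot)
print((proj(f,[tp(-.085,.06,.038),tp(-.085,.06,.006)])/.64).round(1))
cv2.imwrite('pics/w5.png',cv2.convertScaleAbs(cv2.resize(f['frame'],(800,600),interpolation=cv2.INTER_CUBIC),alpha=1.5)[260:600])
E
```

```text
[-9.44820278  8.0960378   7.95951248] (array([ 0.12,  0.06, -0.  ]), array([-0.05, -0.23,  0.07]))
[[402.9 315.6]
 [402.7 290.1]]
```

View pics/w5.png

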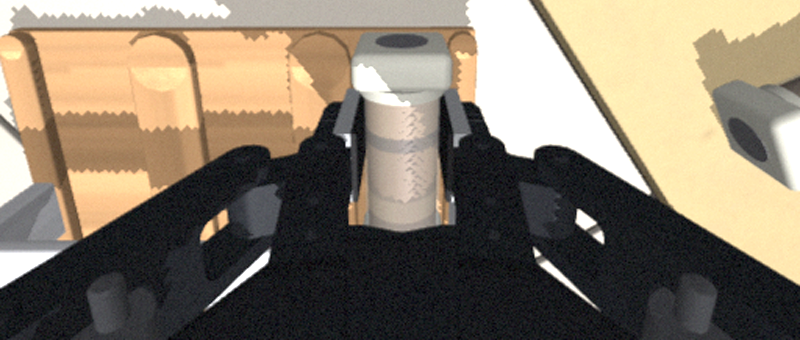

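Wrist view: the tube's end-hole centre is at (402,301) against a predicted flush position of 302, and contact is firm (about 12 N). The tube is seated, so I release it.

Emit:
servo_tool([
  [2, 0.1, 0, 0.05, 0, 0, 0],
  [4.5, 0.1, 0, 0.05, 0, 0, 0],
  [4.5, 0.1, 0, 0.05, 0, 0, 0],
  [4.5, 0.1, 0, 0.0, 0, 0, 0],
  [4.5, 0.1, 0, -1.5, 0, 0, 0],
  [4.5, 0.1, 0, -4.5, 0, 0, 0],
  [4.5, 0.1, 0, -8, 0, 0, 0],
  [4.5, 0.1, 0, -11, 0, 0, 0],
  [4.5, 0.1, 0, -11, 0, 0, 0],
])

```text
clock: 6.8
position: [0.4774, -0.2561, 0.132]
tool_rot: [3.141, 0.006, 2.523]
force: [-1.4, 0.4, -1.7]
grip_width: 0.0451
finger_force: 0.0
```

```bash
python3 - <<'E'
from h import *;from workcell import bot
s=bot.observe();print(s['force'],s['position'])
# medium: combine scene & wrist
A=np.array([.6592,-.0045]);yaw=101.5
d=np.array([np.cos(np.radians(yaw)),np.sin(np.radians(yaw))])
A=np.array([.671,-.061])+d*.0535
g=A-d*.0215;print(g)
print(shift(s,[*g,.10],yaw))
E
```

```text
[-1.44734264  0.3861689  -1.72459729] [ 0.4773844  -0.25606389  0.13195017]
[ 0.66462023 -0.02964241]
(array([-2.11, 29.3 ,  3.24]), array([ 0.18,  0.32, 43.08]))
```

Emit:
servo_tool([
  [5.5, -0.2, 4, 0, 0, 0, 6],
  [5.5, -0.5, 8, 0, 0, 0, 12],
  [5.5, -0.8, 12, 0.3, 0, 0, 18],
  [5.5, -1.1, 16, 0.8, 0, 0, 24],
  [5.5, -1.4, 20, 1.4, 0, 0, 30],
  [5.5, -1.7, 24, 2, 0, 0, 36],
  [5.5, -2, 28, 2.6, 0, 0, 42],
  [5.5, -2.1, 29.3, 3.2, 0.2, 0.3, 43.1],
  [5.5, -2.1, 29.3, 3.2, 0.2, 0.3, 43.1],
  [5.5, -2.1, 29.3, 3.2, 0.2, 0.3, 43.1],
])

```text
clock: 7.8
position: [0.6618, -0.0294, 0.0952]
tool_rot: [-3.136, -0.003, 1.772]
force: [0.9, -0.2, 0.4]
grip_width: 0.0547
finger_force: 0.0
```

```bash
cat >>h.py <<'E'
def caps(f):
    h=cv2.cvtColor(cv2.GaussianBlur(f['frame'],(3,3),0),cv2.COLOR_BGR2HSV)
    m=((h[...,1]<45)&(h[...,2]>95)).astype(np.uint8)
    n,l,st,c=cv2.connectedComponentsWithStats(m)
    return [(st[i],(c[i]/.64).round(1)) for i in range(1,n) if 150<st[i][4]<5000]
E
python3 - <<'E'
from h import *;from workcell import bot
s=bot.observe();print(s['position'],s['tool_rot'])
f=wristcam(bot);pickle.dump(f,open('w6.pkl','wb'))
d=np.array([-.1994,.9799]);c=np.array([.671,-.061])
print((proj(f,[[*(c+d*.0535),.016],[*(c-d*.0535),.016]])/.64).round(1))
for r in caps(f):print(r)
E
```

```text
[ 0.66184114 -0.02942941  0.09522339] [-3.13559085 -0.00316537  1.77209359]
[[408.5 274. ]
 [407.9 445.2]]
(array([ 129,  149,   55,  124, 3198], dtype=int32), array([240.3, 322.2]))
(array([ 239,  164,   40,  135, 3398], dtype=int32), array([406.8, 361.2]))
(array([   0,  294,   54,   51, 1411], dtype=int32), array([ 28.4, 490. ]))
(array([ 359,  319,   64,   65, 1577], dtype=int32), array([600.6, 549.1]))
(array([ 106,  320,   45,   55, 1148], dtype=int32), array([205.5, 544.2]))
```

```bash
cat >>h.py <<'E'
def axis(f,col):
    "tube blob nearest column col (800 px scale): fitted cap-centre pixels"
    h=cv2.cvtColor(cv2.GaussianBlur(f['frame'],(3,3),0),cv2.COLOR_BGR2HSV)
    m=((h[...,1]<45)&(h[...,2]>95)).astype(np.uint8)
    n,l,st,c=cv2.connectedComponentsWithStats(m)
    i=min([i for i in range(1,n) if st[i][4]>1500 and st[i][3]>90],key=lambda i:abs(c[i][0]/.64-col))
    x0,y0,w,hh,_=st[i];out=[]
    for r in range(y0,y0+hh):
        k=np.flatnonzero(l[r]==i);out.append((r,k.min(),k.max()))
    return np.array(out)
E
python3 - <<'E'
from h import *
f=pickle.load(open('w6.pkl','rb'));o=axis(f,404);print((o[::6]/.64).round())
E
```

```text
[[256. 428. 428.]
 [266. 373. 433.]
 [275. 373. 434.]
 [284. 375. 433.]
 [294. 381. 427.]
 [303. 394. 425.]
 [312. 395. 425.]
 [322. 397. 425.]
 [331. 389. 427.]
 [341. 392. 427.]
 [350. 389. 425.]
 [359. 388. 425.]
 [369. 389. 425.]
 [378. 389. 425.]
 [388. 389. 425.]
 [397. 408. 425.]
 [406. 389. 425.]
 [416. 391. 425.]
 [425. 391. 428.]
 [434. 380. 430.]
 [444. 380. 430.]
 [453. 378. 431.]
 [462. 380. 431.]]
```

```bash
python3 - <<'E'
from h import *;from workcell import bot
p,L,yw=tube(pickle.load(open('w6.pkl','rb')),(403.5,276),(405,447));print(p,L,yw)
p[2]=.0085;print(shift(bot.observe(),p,yw))
E
```

```text
[ 0.66216286 -0.03110129  0.016     ] 0.12014049805446358 102.0244646284558
(array([-0.14,  0.06,  8.7 ]), array([-0.32, -0.17, -0.55]))
```

Emit:
servo_tool([
  [5.5, -0.1, 0.05, 3, -0.3, -0.2, -0.5],
  [5.5, -0.1, 0.05, 6, -0.3, -0.2, -0.5],
  [5.5, -0.1, 0.05, 8.2, -0.3, -0.2, -0.5],
  [5.5, -0.1, 0.05, 8.7, -0.3, -0.2, -0.5],
  [5.5, -0.1, 0.05, 8.7, -0.3, -0.2, -0.5],
  [2, -0.1, 0.05, 8.7, -0.3, -0.2, -0.5],
  [2, -0.1, 0.05, 8.7, -0.3, -0.2, -0.5],
  [2, -0.1, 0.05, 8.7, -0.3, -0.2, -0.5],
  [2, -0.1, 0.05, 8.7, -0.3, -0.2, -0.5],
  [2, -0.1, 0.05, 8.7, -0.3, -0.2, -0.5],
])

```text
clock: 8.85
position: [0.6634, -0.0296, 0.0101]
tool_rot: [3.14, 0.001, 1.78]
force: [-2.8, -1.2, 10.5]
grip_width: 0.0259
finger_force: 58.6
```

```bash
python3 - <<'E'
from h import *;from workcell import bot
s=bot.observe();print(s['position'],s['force'],s['grip_width'])
# front of medium tube at 45 mm behind front edge: grip 92 behind the front end
print(shift(s,tp(-.085+.045-.092,0,.11),144.55))
E
```

```text
[ 0.66341927 -0.02955407  0.01009358] [-2.80839538 -1.23289441 10.50015564] 0.02589229705423244
(array([-16.52, -32.64, -10.04]), array([  0.09,   0.08, -42.57]))
```

Emit:
servo_tool([
  [2, 0, 0, -2, 0, 0, 0],
  [2, 0, 0, -6, 0, 0, 0],
  [2, -1, -2, -9.5, 0, 0, -3],
  [2, -3, -6, -10, 0, 0, -8],
  [2, -5, -10, -10, 0, 0, -13],
  [2, -7, -14, -10, 0, 0, -18],
  [2, -9, -18, -10, 0, 0, -24],
  [2, -11, -22, -10, 0, 0, -30],
  [2, -13, -26, -10, 0, 0, -36],
  [2, -15, -30, -10, 0, 0, -40],
])

```text
clock: 9.85
position: [0.3991, -0.2395, 0.1091]
tool_rot: [-3.142, 0.002, 2.483]
force: [0.2, -1.6, -1.2]
grip_width: 0.0255
finger_force: 59.5
```

```bash
python3 - <<'E'
from h import *;from workcell import bot
s=bot.observe();print(s['position'],s['force'],s['grip_width'])
print(shift(s,tp(-.085+.045-.092,0,.034),144.55))
E
```

```text
[ 0.39910808 -0.23945094  0.10913876] [ 0.15719206 -1.59651797 -1.21334181] 0.025450520120750077
(array([ 0.47, -2.81,  7.51]), array([-0.01,  0.1 , -2.3 ]))
```

Emit:
servo_tool([
  [2, 0.4, -2.4, 1, 0, 0, -2.3],
  [2, 0.4, -2.6, 3, 0, 0, -2.3],
  [2, 0.4, -2.6, 5, 0, 0, -2.3],
  [2, 0.4, -2.6, 5, 0, 0, -2.3],
])

```text
clock: 10.25
position: [0.3805, -0.2562, 0.0574]
tool_rot: [-3.141, -0.002, 2.518]
force: [0.1, 1.1, -0.8]
grip_width: 0.0257
finger_force: 59.5
```

```bash
python3 - <<'E'
from h import *;from workcell import bot
s=bot.observe();print(s['position'],s['force'],s['grip_width'])
print(shift(s,tp(-.085+.045-.092,0,.034),144.55))
f=wristcam(bot);pickle.dump(f,open('w7.pkl','wb'))
cv2.imwrite('pics/w7.png',cv2.convertScaleAbs(f['frame'],alpha=1.5))
for P in([-.085,-.089,.012],[-.085,-.0783,.012],[-.085,.0783,.012],[-.085,.089,.012],[-.085,-.089,.006],[-.085,-.0418,.006]):
    print(P,proj(f,[tp(*P)]).round(1))
# wood mask: rows near front edge
h=cv2.cvtColor(f['frame'],cv2.COLOR_BGR2HSV);m=(h[...,0]<16)&(h[...,1]>100)&(h[...,2]>60)
for r in range(230,290,6):
    k=np.flatnonzero(m[r]);
    if len(k):
        sp=np.split(k,np.flatnonzero(np.diff(k)>3)+1);print(r,[(int(a[0]),int(a[-1])) for a in sp if len(a)>3])
E
```

```text
[ 0.38046909 -0.25615559  0.05735157] [ 0.14445448  1.11947083 -0.75041841] 0.025721447803122154
(array([ 0.02, -0.35,  2.34]), array([-0.01, -0.09, -0.26]))
[-0.085, -0.089, 0.012] [[141.  268.1]]
[-0.085, -0.0783, 0.012] [[154.5 268. ]]
[-0.085, 0.0783, 0.012] [[351.2 267. ]]
[-0.085, 0.089, 0.012] [[364.6 266.9]]
[-0.085, -0.089, 0.006] [[144.1 264.1]]
[-0.085, -0.0418, 0.006] [[201.8 263.8]]
266 [(173, 183)]
278 []
284 []
```

Emit:
servo_tool([
  [2, 0, -0.35, 1, 0, 0, -0.25],
  [2, 0, -0.35, 2.3, 0, 0, -0.25],
  [2, 0, -0.35, 2.3, 0, 0, -0.25],
  [2, 0, -0.35, 2.3, 0, 0, -0.25],
])

```text
clock: 10.7
position: [0.3794, -0.2592, 0.0356]
tool_rot: [3.142, 0.0, 2.523]
force: [0.5, 0.6, -0.7]
grip_width: 0.0257
finger_force: 59.5
```

```bash
python3 - <<'E'
from h import *;from workcell import bot
s=bot.observe();print(s['position'],s['force'],s['grip_width'])
print(shift(s,tp(-.085+.045-.092,-.0003,.017),144.55))
f=wristcam(bot);pickle.dump(f,open('w8.pkl','wb'))
for P in([-.085,-.089,.012],[-.085,-.0783,.012],[-.085,.0783,.012],[-.085,.089,.012],[-.085,-.089,.006],[-.085,.060,.038]):
    print(P,(proj(f,[tp(*P)])/.64).round(1))
cv2.imwrite('pics/w8.png',cv2.convertScaleAbs(cv2.resize(f['frame'],(800,600),interpolation=cv2.INTER_CUBIC),alpha=1.5)[230:600])
E
```

```text
[ 0.37935534 -0.25918112  0.0356454 ] [ 0.50672311  0.64921354 -0.72081013] 0.02565971470691121
(array([ 0.11, -0.07,  1.86]), array([0.  , 0.02, 0.02]))
[-0.085, -0.089, 0.012] [[206.5 441.9]]
[-0.085, -0.0783, 0.012] [[229.8 441.9]]
[-0.085, 0.0783, 0.012] [[571.1 441.6]]
[-0.085, 0.089, 0.012] [[594.4 441.5]]
[-0.085, -0.089, 0.006] [[212.2 434.3]]
[-0.085, 0.06, 0.038] [[550.7 480.6]]
```

Emit:
servo_tool([
  [2, 0, -0.07, 0.6, 0, 0, 0],
  [2, 0, -0.07, 1.2, 0, 0, 0],
  [2, 0, -0.07, 1.6, 0, 0, 0],
  [2, 0, -0.07, 1.85, 0, 0, 0],
  [2, 0, -0.07, 1.85, 0, 0, 0],
])

```text
clock: 11.25
position: [0.3787, -0.2596, 0.0164]
tool_rot: [3.142, -0.0, 2.523]
force: [-0.3, -0.1, -0.3]
grip_width: 0.0259
finger_force: 59.6
```

Emit:
servo_tool([
  [2, -1, 0, 0, 0, 0, 0],
  [2, -2, 0, 0, 0, 0, 0],
  [2, -3, 0, 0, 0, 0, 0],
  [2, -4, 0, 0, 0, 0, 0],
  [2, -5, 0, 0, 0, 0, 0],
  [2, -6, 0, 0, 0, 0, 0],
  [2, -6.7, 0, 0, 0, 0, 0],
  [2, -6.7, 0, 0, 0, 0, 0],
  [2, -6.7, 0, 0, 0, 0, 0],
])

```text
clock: 12.15
position: [0.4333, -0.2985, 0.0166]
tool_rot: [3.141, -0.0, 2.523]
force: [0.4, 1.0, -0.2]
grip_width: 0.0261
finger_force: 59.6
```

```bash
python3 - <<'E'
from h import *;from workcell import bot
s=bot.observe();print(shift(s,tp(-.057,0,.017),144.55))
E
```

```text
(array([-0.72,  0.04, -0.04]), array([ 0.01, -0.01, -0.  ]))
```

Emit:
servo_tool([
  [2, -0.2, 0, 0, 0, 0, 0],
  [2, -0.4, 0, 0, 0, 0, 0],
  [2, -0.5, 0, 0, 0, 0, 0],
  [2, -0.6, 0, 0, 0, 0, 0],
  [2, -0.7, 0, 0, 0, 0, 0],
  [2, -0.7, 0, 0, 0, 0, 0],
])

```text
clock: 12.75
position: [0.4392, -0.3027, 0.0167]
tool_rot: [3.141, 0.0, 2.523]
force: [0.1, -0.7, -0.5]
grip_width: 0.0258
finger_force: 59.6
```

Emit:
servo_tool([
  [2, -0.1, 0, 0, 0, 0, 0],
  [2, -0.2, 0, 0, 0, 0, 0],
  [2, -0.3, 0, 0, 0, 0, 0],
  [2, -0.3, 0, 0, 0, 0, 0],
])

```text
clock: 13.15
position: [0.4409, -0.3039, 0.0166]
tool_rot: [-3.141, -0.002, 2.523]
force: [-4.7, 4.0, 3.4]
grip_width: 0.0262
finger_force: 60.1
```

Emit:
servo_tool([
  [2, -0.1, 0, 0, 0, 0, 0],
  [2, -0.1, 0, 0, 0, 0, 0],
])

```text
clock: 13.35
position: [0.4409, -0.304, 0.0166]
tool_rot: [-3.141, -0.003, 2.523]
force: [-8.9, 7.7, 9.8]
grip_width: 0.0257
finger_force: 60.7
```

```bash
python3 - <<'E'
from h import *;from workcell import bot
s=bot.observe();print(shift(s,tp(-.057,0,.017),144.55))
E
```

```text
(array([ 0.22,  0.05, -0.04]), array([-0.03, -0.19,  0.  ]))
```

Firm contact again at the expected place. I release, then go to the long tube.

Emit:
servo_tool([
  [2, 0.1, 0, 0, 0, 0, 0],
  [4.5, 0.1, 0, 0, 0, 0, 0],
  [4.5, 0.1, 0, 0, 0, 0, 0],
  [4.5, 0.1, 0, 0, 0, 0, 0],
  [4.5, 0.1, 0, -1.5, 0, 0, 0],
  [4.5, 0.1, 0, -4.5, 0, 0, 0],
  [4.5, 0.1, 0, -8, 0, 0, 0],
  [4.5, 0.1, 0, -11, 0, 0, 0],
  [4.5, 0.1, 0, -11, 0, 0, 0],
])

```text
clock: 14.25
position: [0.4432, -0.3055, 0.1314]
tool_rot: [3.141, 0.006, 2.523]
force: [0.1, 0.2, -0.1]
grip_width: 0.0449
finger_force: 0.0
```

```bash
python3 - <<'E'
from h import *;from workcell import bot
s=bot.observe();print(s['force'],s['position'])
yaw=82.3;d=np.array([np.cos(np.radians(yaw)),np.sin(np.radians(yaw))])
g=np.array([.571,-.081])+d*(.0685-.0215);print(g)
print(shift(s,[*g,.10],yaw))
E
```

```text
[ 0.08410126  0.18689006 -0.12204076] [ 0.44317992 -0.30546466  0.13135932]
[ 0.57729735 -0.03442379]
(array([ 4.82, 29.86,  3.12]), array([ 0.22,  0.32, 62.23]))
```

Emit:
servo_tool([
  [5.5, 0.6, 3.7, 0, 0, 0, 7],
  [5.5, 1.2, 7.4, 0, 0, 0, 14],
  [5.5, 1.8, 11.1, 0, 0, 0, 21],
  [5.5, 2.4, 14.8, 0.5, 0, 0, 28],
  [5.5, 3, 18.5, 1, 0, 0, 35],
  [5.5, 3.6, 22.2, 1.5, 0, 0, 42],
  [5.5, 4.2, 25.9, 2, 0.1, 0.1, 49],
  [5.5, 4.8, 29.8, 2.6, 0.2, 0.2, 56],
  [5.5, 4.8, 29.8, 3.1, 0.2, 0.3, 62.2],
  [5.5, 4.8, 29.8, 3.1, 0.2, 0.3, 62.2],
])

```text
clock: 15.25
position: [0.575, -0.0326, 0.0954]
tool_rot: [-3.135, -0.003, 1.437]
force: [0.0, -1.1, -0.7]
grip_width: 0.0549
finger_force: 0.0
```

Emit:
servo_tool([
  [5.5, 0, 0, 0, 0, 0, 0],
  [5.5, 0, 0, 0, 0, 0, 0],
])

```text
clock: 15.45
position: [0.5751, -0.0348, 0.0962]
tool_rot: [-3.137, -0.002, 1.438]
force: [-0.1, -0.7, 0.5]
grip_width: 0.0546
finger_force: 0.0
```

```bash
python3 - <<'E'
from h import *;from workcell import bot
s=bot.observe();print(s['position'],s['tool_rot'])
f=wristcam(bot);pickle.dump(f,open('w9.pkl','wb'))
for r in caps(f):print(r)
o=axis(f,400);print((o[::7]/.64).round())
E
```

```text
[ 0.57511067 -0.0348322   0.09624897] [-3.13669521e+00 -2.48196608e-03  1.43848135e+00]
(array([473,   0,  39,  30, 753], dtype=int32), array([776.9,  17.8]))
(array([ 471,  101,   41,  122, 3792], dtype=int32), array([769.6, 249.4]))
(array([ 242,  165,   40,  150, 3136], dtype=int32), array([410.7, 363.4]))
(array([ 438,  251,   74,   92, 4522], dtype=int32), array([751.6, 446.1]))
(array([ 359,  321,   54,   63, 1413], dtype=int32), array([597.9, 546.7]))
(array([ 92, 343,  64,  41, 981], dtype=int32), array([190.9, 564.5]))
[[258. 436. 436.]
 [269. 378. 439.]
 [280. 380. 439.]
 [291. 388. 431.]
 [302. 406. 430.]
 [312. 402. 428.]
 [323. 402. 428.]
 [334. 400. 427.]
 [345. 398. 419.]
 [356. 400. 428.]
 [367. 394. 427.]
 [378. 394. 427.]
 [389. 394. 427.]
 [400. 394. 427.]
 [411. 394. 427.]
 [422. 409. 425.]
 [433. 411. 425.]
 [444. 402. 425.]
 [455. 394. 425.]
 [466. 395. 428.]
 [477. 384. 430.]
 [488. 391. 417.]]
```

```bash
python3 - <<'E'
from h import *;from workcell import bot
p,L,yw=tube(pickle.load(open('w9.pkl','rb')),(408.7,277),(407,486));print(p,L,yw)
p[2]=.0085;print(shift(bot.observe(),p,yw))
E
```

```text
[ 0.57706506 -0.03793584  0.016     ] 0.1485783218853842 82.15110892967597
(array([-0.31,  0.27,  8.77]), array([-0.28, -0.15,  0.23]))
```

Emit:
servo_tool([
  [5.5, -0.25, 0.25, 3, -0.3, -0.2, 0.2],
  [5.5, -0.25, 0.25, 6, -0.3, -0.2, 0.2],
  [5.5, -0.25, 0.25, 8.2, -0.3, -0.2, 0.2],
  [5.5, -0.25, 0.25, 8.75, -0.3, -0.2, 0.2],
  [5.5, -0.25, 0.25, 8.75, -0.3, -0.2, 0.2],
  [2, -0.25, 0.25, 8.75, -0.3, -0.2, 0.2],
  [2, -0.25, 0.25, 8.75, -0.3, -0.2, 0.2],
  [2, -0.25, 0.25, 8.75, -0.3, -0.2, 0.2],
  [2, -0.25, 0.25, 8.75, -0.3, -0.2, 0.2],
  [2, -0.25, 0.25, 8.75, -0.3, -0.2, 0.2],
], force=70)

```text
clock: 16.5
position: [0.5777, -0.0365, 0.0099]
tool_rot: [3.14, 0.001, 1.434]
force: [-3.3, -0.2, 11.4]
grip_width: 0.0252
finger_force: 68.2
```

```bash
python3 - <<'E'
from h import *;from workcell import bot
s=bot.observe();print(s['position'],s['force'],s['grip_width'])
T=tp(-.085+.046-.122,-.06,.11);print(T,np.hypot(T[0],T[1]),shift(s,T,144.55))
E
```

```text
[ 0.57772872 -0.03649481  0.00987507] [-3.29760289 -0.19549562 11.37273521] 0.02520857450971969
[np.float64(0.31984102190930125), np.float64(-0.29091834545465994), 0.11] 0.43235606046181774 (array([-28.74, -22.05, -10.03]), array([  0.08,   0.1 , -62.41]))
```

Emit:
servo_tool([
  [2, 0, 0, -2, 0, 0, 0],
  [2, 0, 0, -6, 0, 0, -1],
  [2, -1, -0.8, -9.5, 0, 0, -6],
  [2, -4, -3, -10, 0, 0, -13],
  [2, -8, -6, -10, 0, 0, -20],
  [2, -12, -9, -10, 0, 0, -27],
  [2, -16, -12, -10, 0, 0, -34],
  [2, -20, -15, -10, 0, 0, -41],
  [2, -24, -18.2, -10, 0, 0, -48],
  [2, -27, -20.5, -10, 0, 0, -55],
])

```text
clock: 17.5
position: [0.3348, -0.2776, 0.1093]
tool_rot: [-3.14, 0.002, 2.397]
force: [0.7, -0.3, -0.5]
grip_width: 0.0258
finger_force: 69.5
```

Emit:
servo_tool([
  [2, 0, 0, 0, 0, 0, -4],
  [2, 0, 0, 0, 0, 0, -7],
  [2, 0, 0, 0, 0, 0, -7],
])

```text
clock: 17.8
position: [0.3369, -0.2763, 0.1092]
tool_rot: [-3.14, 0.002, 2.516]
force: [-0.2, 0.5, -0.6]
grip_width: 0.0256
finger_force: 69.5
```

```bash
python3 - <<'E'
from h import *;from workcell import bot
s=bot.observe();print(s['position'],s['force'],s['grip_width'])
print(shift(s,tp(-.161,-.0605,.05),144.55))
E
```

```text
[ 0.33692006 -0.27629589  0.10921889] [-0.23548509  0.53338954 -0.61448266] 0.025557992242901624
(array([ 0.54, -2.23,  5.92]), array([-0.06,  0.1 , -0.4 ]))
```

Emit:
servo_tool([
  [2, 0.5, -2.2, 0, 0, 0, -0.4],
  [2, 0.5, -2.2, 2.5, 0, 0, -0.4],
  [2, 0.5, -2.2, 5.5, 0, 0, -0.4],
  [2, 0.5, -2.2, 7, 0, 0, -0.4],
  [2, 0.5, -2.2, 7, 0, 0, -0.4],
  [2, 0.5, -2.2, 7, 0, 0, -0.4],
])

```text
clock: 18.4
position: [0.3204, -0.2906, 0.0391]
tool_rot: [-3.141, 0.001, 2.523]
force: [-0.3, 0.3, -0.8]
grip_width: 0.0253
finger_force: 69.6
```

```bash
python3 - <<'E'
from h import *;from workcell import bot
s=bot.observe();print(s['position'],s['force'],s['tool_rot'])
print(shift(s,tp(-.161,-.0605,.0172),144.55))
E
```

```text
[ 0.32040897 -0.29056984  0.03907876] [-0.25972337  0.30900418 -0.83446832] [-3.14054319e+00  5.42102889e-04  2.52266354e+00]
(array([ 0.03, -0.11,  2.19]), array([-0.06,  0.03, -0.01]))
```

Emit:
servo_tool([
  [2, 0, -0.1, 0.8, 0, 0, 0],
  [2, 0, -0.1, 1.4, 0, 0, 0],
  [2, 0, -0.1, 1.8, 0, 0, 0],
  [2, 0, -0.1, 2.15, 0, 0, 0],
  [2, 0, -0.1, 2.15, 0, 0, 0],
])

```text
clock: 18.9
position: [0.3194, -0.2914, 0.0167]
tool_rot: [-3.141, -0.0, 2.523]
force: [-0.1, 0.6, -0.8]
grip_width: 0.0256
finger_force: 69.6
```

Emit:
servo_tool([
  [2, -1.1, 0, 0, 0, 0, 0],
  [2, -2.2, 0, 0, 0, 0, 0],
  [2, -3.3, 0, 0, 0, 0, 0],
  [2, -4.4, 0, 0, 0, 0, 0],
  [2, -5.5, 0, 0, 0, 0, 0],
  [2, -6.6, 0, 0, 0, 0, 0],
  [2, -7.7, 0, 0, 0, 0, 0],
  [2, -8.8, 0, 0, 0, 0, 0],
  [2, -9.4, 0, 0, 0, 0, 0],
  [2, -9.4, 0, 0, 0, 0, 0],
])

```text
clock: 19.9
position: [0.3967, -0.3463, 0.017]
tool_rot: [-3.141, 0.001, 2.523]
force: [-0.4, -0.2, -0.7]
grip_width: 0.0253
finger_force: 69.6
```

```bash
python3 - <<'E'
from h import *;from workcell import bot
s=bot.observe();print(shift(s,tp(-.057,-.06,.017),144.55))
E
```

```text
(array([-0.93,  0.06, -0.  ]), array([-0.03,  0.04, -0.  ]))
```

Emit:
servo_tool([
  [2, -0.3, 0, 0, 0, 0, 0],
  [2, -0.5, 0, 0, 0, 0, 0],
  [2, -0.7, 0, 0, 0, 0, 0],
  [2, -0.8, 0, 0, 0, 0, 0],
  [2, -0.9, 0, 0, 0, 0, 0],
  [2, -0.9, 0, 0, 0, 0, 0],
])

```text
clock: 20.5
position: [0.4034, -0.3512, 0.017]
tool_rot: [-3.141, 0.0, 2.523]
force: [-0.2, 0.3, -1.2]
grip_width: 0.0253
finger_force: 69.6
```

Emit:
servo_tool([
  [2, -0.1, 0, 0, 0, 0, 0],
  [2, -0.2, 0, 0, 0, 0, 0],
  [2, -0.3, 0, 0, 0, 0, 0],
  [2, -0.3, 0, 0, 0, 0, 0],
])

```text
clock: 20.9
position: [0.406, -0.353, 0.017]
tool_rot: [-3.141, 0.0, 2.523]
force: [-0.3, 1.1, -1.5]
grip_width: 0.0255
finger_force: 69.6
```

Emit:
servo_tool([
  [2, -0.1, 0, 0, 0, 0, 0],
  [2, -0.2, 0, 0, 0, 0, 0],
  [2, -0.3, 0, 0, 0, 0, 0],
  [2, -0.3, 0, 0, 0, 0, 0],
])

```text
clock: 21.3
position: [0.4077, -0.3544, 0.0168]
tool_rot: [-3.141, -0.001, 2.523]
force: [-4.5, 2.3, -1.0]
grip_width: 0.0255
finger_force: 69.5
```

Emit:
servo_tool([
  [2, -0.15, 0, 0, 0, 0, 0],
  [2, -0.15, 0, 0, 0, 0, 0],
])

```text
clock: 21.5
position: [0.4077, -0.3545, 0.0165]
tool_rot: [-3.14, -0.004, 2.523]
force: [-9.1, 6.4, 1.0]
grip_width: 0.0257
finger_force: 69.9
```

```bash
python3 - <<'E'
from h import *;from workcell import bot
s=bot.observe();print(s['position'],s['force'],shift(s,tp(-.057,-.06,.017),144.55))
E
```

```text
[ 0.4076791  -0.35454747  0.01648139] [-9.10410346  6.38653574  1.03503279] (array([ 0.45,  0.09, -0.05]), array([-0.08, -0.22, -0.  ]))
```

Contact again. I release, rise and back off so that one picture shows all three tube ends.

Emit:
servo_tool([
  [2, 0.1, 0, 0, 0, 0, 0],
  [4.5, 0.1, 0, 0, 0, 0, 0],
  [4.5, 0.1, 0, 0, 0, 0, 0],
  [4.5, 0.1, 0, 0, 0, 0, 0],
  [4.5, 0.1, 0, -1.5, 0, 0, 0],
  [4.5, 0.1, 0, -4.5, 0, 0, 0],
  [4.5, 0.1, 1.5, -8, 0, 0, 0],
  [4.5, 0.1, 4, -11, 0, 0, 0],
  [4.5, 0.1, 6, -14, 0, 0, 0],
  [4.5, 0.1, 6, -14, 0, 0, 0],
])

```text
clock: 22.5
position: [0.4469, -0.3045, 0.1618]
tool_rot: [3.141, 0.007, 2.526]
force: [-0.1, -0.5, -1.2]
grip_width: 0.045
finger_force: 0.0
```

Emit:
servo_tool([
  [4.5, -3, 0, 0, 0, 0, 0],
  [4.5, -6, 0, 0, 0, 0, 0],
  [4.5, -6, 0, 0, 0, 0, 0],
  [4.5, -6, 0, 0, 0, 0, 0],
])

```text
clock: 22.9
position: [0.492, -0.3409, 0.157]
tool_rot: [-3.141, -0.0, 2.523]
force: [-0.2, 0.6, -0.2]
grip_width: 0.0453
finger_force: 0.0
```

```bash
python3 - <<'E'
from h import *;from workcell import bot
s=bot.observe();print(s['position'],s['force'])
f=wristcam(bot);g=bot.grab_frame('scene')
for b in(.06,0,-.06):print(b,(proj(f,[tp(-.085,b,.038),tp(-.085,b,.022),tp(-.085,b,.006)])/.64).round(1))
k=lambda i,w,h:cv2.resize(i,(w,h),interpolation=cv2.INTER_CUBIC)
a=k(f['frame'][60:384],800,506-206+0) if 0 else k(f['frame'],400,300)
b=k(g['frame'][140:280,160:350],400,300)
z=k(f['frame'][100:260,60:460],800,300)
cv2.imwrite('pics/fin.png',cv2.convertScaleAbs(np.vstack([np.hstack([a,b]),z]),alpha=1.4))
E
```

```text
[ 0.49204728 -0.3408847   0.15695346] [-0.19033209  0.63112733 -0.22219731]
0.06 [[504.2 139.2]
 [498.2 141.8]
 [492.8 144.1]]
0 [[402.5 139.4]
 [402.5 142. ]
 [402.4 144.2]]
-0.06 [[300.9 139.6]
 [306.8 142.1]
 [312.1 144.4]]
```

View pics/fin.png

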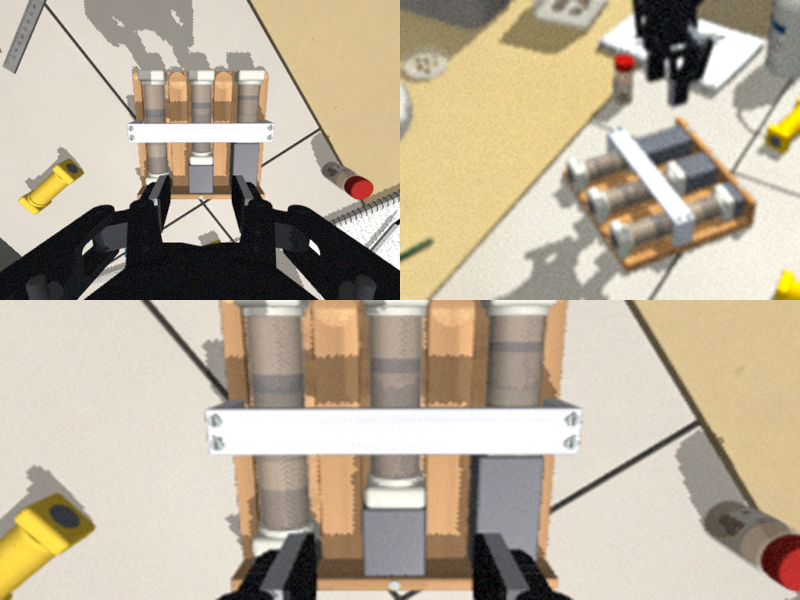

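The final picture shows all three tubes in their own grooves under the bar: short (249,72), medium (202,72) and long (151,72). Their near ends are flush with the tray's front edge, and the medium tube is visibly against its block at (395,495). The vial and petri dish stand undisturbed, so I hand the job in.

```bash
python3 -c "
from workcell import bot
print(bot.job_done())"
```

```text
the job is handed in; nothing more can be done
None
```

All three core tubes are in their matching grooves, pushed against their blocks with near ends flush as far as the pictures show. The vial and petri dish were left where they stood, and the job was handed in at about 23 s; the hand-in returned no verdict.

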